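Clear the table leaf and hold its spring lock open

TASK

I want to slide the extension leaf out of the coffee table: first clear the leaf by putting the spoon into the long narrow tray and the stationery (the highlighter and the stapler) into the square tray, leaving everything else where it is. Then grip the black upright handle of the spring-loaded leaf lock, pull it towards the robot until the little pointer on its side is level with the upright tab on the lock's base plate, and keep it there: finish while still holding it at the tab, because it springs back if let go.

Things in the scene. Friction and masses are not known exactly. Their poses are not given: they have to be found in the camera images.
- spoon: steel spoon, 140 mm long, lying on the table leaf, loose, about 50 g. Origin at the middle of its length, on its underside; x runs along the spoon towards its bowl, z up. Handle from x = -70 to +28 mm, 10 mm wide (y) and 7 mm thick, its underside 6 mm and its top 13 mm above the table; round bowl 42 mm across, 12 mm high, centred at x = +49 mm. Can be gripped across the handle at the origin.
- highlighter: flat white highlighter pen with black cap, 108 mm long (x, cap towards +x), 24 to 26 mm wide (y), 16 mm thick (19 mm at the clip on the cap), lying flat on the leaf, loose, about 30 g. Origin at the middle of its underside.
- stapler: small black office stapler with a steel magazine, 78 mm long (x), 26 mm wide (y), 34 mm high, standing upright on its base on the leaf, loose, about 90 g. Origin at the centre of its underside.
- long_tray: long narrow light-wood cutlery tray, open on top, 210 x 100 mm outside (long side along its x), 45 mm high, walls and floor 5 mm thick; fixed (it does not slide). Origin at the centre of its underside. It stands left or right of the lock.
- square_tray: square light-wood tray for stationery, open on top, 180 x 180 mm outside, 45 mm high, walls and floor 5 mm thick; fixed. Origin at the centre of its underside. It stands on the other side of the lock.
- lock: aluminium leaf lock screwed to the table across the seam between table and leaf: a base plate 4 mm thick, from x = -148 to -3 mm and y = -32 to +44 mm, and on the leaf a keeper plate from x = 7 to 41 mm; two low bridges, 26 mm high, at x = -16 and +24 mm guide the bolt. Origin on the table at the seam; x points away from the robot (lock not turned against the world axes), z up.
- bolt: sliding part of the lock: a 16 mm steel rod along x with an upright black handle block, 14 mm (x) x 30 mm (y), top 65 mm above the table. Origin at table height under the handle's centre; axes as the lock's. Slides only towards the robot (-x), 0 to 60 mm; at rest fully home. A 150 N/m spring pulls it home: 4.5 N at the start, 11.3 N at 45 mm; let go, it springs back.
- pull_pointer (a point): tip of the small steel pointer on the handle's +y side, moving with the bolt: 3 mm thick (x), from 15 to 26 mm beside the bolt's axis, 8 to 14 mm above the table. It lies at the same x as the handle's centre. The point is at the pointer's outer end, 11 mm above the table.
- pull_grip (a point): point in the middle (x, y) of the upright handle block, 52 mm above the table; the handle can be gripped here from above, across its 14 mm (fingers closing along x) or its 30 mm (along y). Moves with the bolt.
- mark: dark steel upright tab, 3 mm (x) x 12 mm (y) x 12 mm high, fixed on the lock's base plate 36 mm to the +y side of the bolt's axis, beside the pointer's path; the bolt must be pulled 25 to 45 mm to reach it, differing from start to start. Origin at the centre of its underside, 4 mm above the table; axes as the lock's. Pointer and tab are level when their x is the same.
- mug: white porcelain mug, 80 mm across, 92 mm high, handle on its +y side; bystander. Origin at the centre of its underside.
- canister: steel sugar canister with a dark twist cap, 98 mm across, 151 mm high; bystander. Origin at the centre of its underside.
- coaster: dark round silicone coaster, 84 mm across, 7 mm thick, between the lock and the left tray; bystander. Origin at the centre of its underside.
- remote: black remote control, 150 x 42 x 18 mm, lying along x between the lock and the right tray; bystander. Origin at the centre of its underside.

How it is judged (in metres and radians):
On the way, in this order (a step that is already met when the one before it is completed fails the run):
1. the spoon lies in the long tray, the highlighter and the stapler in the square tray, all let go and at rest (x of spoon in the frame of long_tray between -0.055 and 0.055 m and y of spoon in the frame of long_tray between -0.047 and 0.047 m and z of spoon in the frame of long_tray between -0.002 and 0.032 m and x of highlighter in the frame of square_tray between -0.082 and 0.082 m and y of highlighter in the frame of square_tray between -0.082 and 0.082 m and z of highlighter in the frame of square_tray between -0.002 and 0.045 m and x of stapler in the frame of square_tray between -0.082 and 0.082 m and y of stapler in the frame of square_tray between -0.082 and 0.082 m and z of stapler in the frame of square_tray between -0.002 and 0.045 m and linear speed of each of spoon, highlighter, stapler below 0.03 m/s and contact force between the fingers and spoon below 0.2 N and contact force between the fingers and highlighter below 0.2 N and contact force between the fingers and stapler below 0.2 N), for 0.2 s.
2. the bolt is held by the fingers at the mark (x of pull_pointer in the frame of mark between -0.005 and 0.005 m and contact force between the fingers and bolt above 1 N and linear speed of bolt below 0.02 m/s), for 0.2 s.
At the end, for the whole second after the job is handed in: spoon lying in the long tray, highlighter and stapler in the square tray, none standing over the rim, at rest and not touched by the fingers; the fingers still press on the lock's handle (over 1 N) and hold the bolt still within 5 mm of the mark along x (all of step 1 and all of step 2); the arm keeps its last pose, push and grip.
It fails at once if the mug is shifted by more than 30 mm or tipped over (distance of mug from where it was at the start of the episode above 0.03 m or angle between mug's own z axis and vertical above 0.5 rad).
It fails at once if the sugar canister is shifted by more than 30 mm or tipped over (distance of canister from where it was at the start of the episode above 0.03 m or angle between canister's own z axis and vertical above 0.5 rad).
It fails at once if the coaster is shifted by more than 30 mm or tipped over (distance of coaster from where it was at the start of the episode above 0.03 m or angle between coaster's own z axis and vertical above 0.5 rad).
It fails at once if the remote control is shifted by more than 30 mm or tipped over (distance of remote from where it was at the start of the episode above 0.03 m or angle between remote's own z axis and vertical above 0.5 rad).
It also fails if it takes over 72 s, if anything falls off the work surface, if the arm or the gripper's body presses on something with over 40 N, if the wrist force passes 120 N, or if a joint passes its speed limit or range.

ROBOT

A 6-joint arm with a two-finger parallel gripper is mounted at the origin on the work surface. World frame = base frame: x ahead of the robot, y to its left, z up, the work surface at z = 0. Lengths are in mm, angles in rad, forces in N, time in s.
With the tool pointing down it reaches from about 350 to 875 mm from the base axis. Payload 4.2 kg.
Tool frame: the origin (TCP) lies midway between the tips of the shut fingers; the grasp point (between the pads) lies 19 mm behind it; z points along the fingers, y is the line along which they close (so a half turn about z gives the same grasp; the last joint's range is limited). The gripper opens to 85 mm and grips with 20 to 120 N. Pads are 22 mm wide; open, the fingers measure 114 mm over their backs; the gripper's body (76 mm by 85 mm) begins 54 mm behind the grasp point. The pads swing forward as they close: fully open they stand 13 mm farther back than shut.
Start: joints at [-0.969, 0.385, 0.008, 0, -1.194, -0.259], TCP at [210.093, -588.609, 231.312] pointing down, gripper open.
Joint ranges: [-3.14, 3.14], [-1.21, 2.06], [-1.07, 1.41], [-3.16, 2.05], [-2.99, -0.16], [-3.1, 3.1]. Speed limits (rad/s): [2.79, 2.79, 3.14, 3.14, 3.14, 3.14].

INTERFACE

Orientations are given as a unit quaternion [x, y, z, w].
In Python, from bench import arm gives the robot as it stands.
- The arm moves only by the tool send_rows, never from a script. Its argument "targets" is a list of rows, each an object of numbers: "gripper": the gripper command: -1 is fully open, 1 is shut, values between are in proportion; "x", "y", "z": the shift along the tool's x, y, z in cm; "ax", "ay", "az": the turn, a rotation vector about the tool's x, y, z in degrees. A call has 1 to 5 rows; each row shifts and turns the commanded pose from where the row before left it, along the tool's axes as they then stand; what a row does not reach is not made up. A row lasts 1/12 s, in which the tool goes at most 41.7 mm and 7.16 degrees, less where a joint would pass 70% of its speed; a pose out of reach is approached as far as the arm can. A call is refused whole if a number of a shift passes 4.17 or a number of a turn 7.16, either way. A call with a gripper value outside its range is refused whole. The fingers move at their own pace and stop on an object; the grip force is fixed at half the most. Time passes only in rows, so rows that do not move let the fingers close. It gives the time, the measured TCP pose, the force, the opening and the grip force at its end, in the units of the state.
- arm.read_state(): the state, without advancing time (a new reading comes with each control period).
- arm.get_image(name): name is "side" or "top"; returns (picture, depth): 400x640x3 uint8, red, green, blue; 400x640 float32, mm along the optical axis (not along the pixel's ray), 0 where there is no reading.
- arm.camera_model(name): a dict with "fx", "fy", "cx", "cy" (pixels), "cam_to_world" (4x4, takes a point from camera to world coordinates). Camera axes: x right, y down, z forward; pixel columns grow to the right and rows downward; lengths in mm; the calibration is good to about 2 mm. A picture is of the moment at which its call begins. camera_model takes no time and is no camera call.
- arm.job_done(): hands the job in; it is judged then, once.
Trained networks look in the newest picture that a camera, given by its name, has taken for a name from the list of things; names that differ only in an ending like _2 or _b are one class to them, and where a whole thing is asked for, a point or a joint stands for the part that bears it (a point fixed in the world has none). Each returns a list of dicts, best first, with "score" (0 to 1); they miss things now and then, are a little off and sometimes report something else, mostly with a low value. They report only what shows in the picture. A call takes as long as a camera call.
- arm.boxes_of(camera, thing): "rect" ([left, top, width, height] in pixels, round what is visible of it).
The state is a dict: "clock": time; "joints": joint angles; "joint_vel": joint speeds; "joint_efforts": joint torques, N m; "position": TCP position; "ee_rot": TCP orientation; "contact_force": force on the tool from outside, world axes, zero at the start; "wrist_torque": the same for the moment, N m; "gripper_width": finger opening in mm; "grasp_force": force on a finger pad.
Only numpy, scipy, OpenCV 4.12 (cv2) and the standard library are available. Lean on these libraries where they do the work, as an engineer would, in place of code of your own. Each camera call takes 0.05 s, during which the arm holds its last target. There are 200 camera calls.

## Working session

There is one attempt and no reset: what is moved stays moved. The work goes in short steps, Python scripts to look and compute and a tool call to move; the robot and the scene stay as the last step left them, time stands still between calls to the robot, and variables do not carry over. Pictures are saved under pics/ and viewed, at most 10 in all, crops included, and the job is handed in when it is done.

Besides the shell and the picture viewer there is one more tool, called after "Request:" as name([rows], argument=value, ...), one row to a line, values as JSON. send_rows: Moves the arm, as the interface text tells. Its arguments: {"type":"object","properties":{"targets":{"type":"array"}},"required":["targets"]}

```bash
mkdir -p pics
cat > h.py <<'E'
import numpy as np,cv2
from bench import arm
def snap(n,f=None):
    im,d=arm.get_image(n)
    if f: cv2.imwrite('pics/'+f,im[:,:,::-1])
    return im,d
def cloud(n,d):
    c=arm.camera_model(n);T=np.array(c['cam_to_world'])
    v,u=np.mgrid[:d.shape[0],:d.shape[1]]
    P=np.stack([(u-c['cx'])/c['fx']*d,(v-c['cy'])/c['fy']*d,d],-1)
    W=P@T[:3,:3].T+T[:3,3]; W[d==0]=np.nan
    return W
E
python3 - <<'E'
from h import *
for n in('top','side'):
    im,d=snap(n,n+'0.png');np.savez(n+'0.npz',im=im,d=d);print(n,np.round(arm.camera_model(n)['cam_to_world'],2).tolist())
W=cloud('top',np.load('top0.npz')['d'])
for t in['spoon','highlighter','stapler','long_tray','square_tray','lock','bolt','mark','mug','canister','coaster','remote']:
    for b in arm.boxes_of('top',t)[:2]:
        l,tp,w,h=b['rect'];p=W[int(tp+h/2),int(l+w/2)]
        print(t,round(b['score'],2),np.round(b['rect']),np.round(p))
print(arm.read_state())
E
```

```text
top [[0.01, -0.99, 0.16, 388.93], [-1.0, -0.01, 0.01, -18.56], [-0.01, -0.16, -0.99, 1064.65], [0.0, 0.0, 0.0, 1.0]]
side [[-0.72, -0.44, 0.53, -213.81], [-0.69, 0.44, -0.57, 763.33], [0.02, -0.78, -0.63, 956.42], [0.0, 0.0, 0.0, 1.0]]
spoon 0.81 [361. 132.  22.  56.] [ 665. -162.   -2.]
highlighter 0.61 [303. 126.  14.  44.] [692.   8.  17.]
stapler 0.83 [242. 149.  15.  27.] [649. 168.  30.]
long_tray 0.7 [365. 137.  15.  49.] [ 659. -163.   11.]
long_tray 0.67 [407. 212.  53.  88.] [ 408. -320.    7.]
square_tray 0.93 [150. 216.  79.  78.] [401. 321.   6.]
lock 0.98 [288. 186.  31.  71.] [488.  19.  66.]
bolt 0.68 [300. 197.  14.  32.] [514.  14.  20.]
mug 0.72 [128. 134.  52.  42.] [673. 436.   4.]
mug 0.39 [358. 220.  19.  62.] [ 419. -146.   20.]
canister 0.81 [449. 137.  59.  49.] [ 629. -399.  136.]
coaster 0.78 [237. 227.  31.  28.] [442. 156.   5.]
coaster 0.4 [302. 128.  15.  42.] [692.   8.  17.]
remote 0.6 [360. 221.  20.  58.] [ 419. -154.   17.]
{'clock': 0.7, 'joints': array([-9.69395169e-01,  3.84624983e-01,  7.90907451e-03, -3.00299047e-05,
       -1.19400559e+00, -2.58542188e-01]), 'joint_vel': array([-0.000252  , -0.00184058,  0.00105856, -0.00072968, -0.00032756,
       -0.00018665]), 'joint_efforts': array([ 1.64184266e-04, -3.91950774e+01,  1.88581806e+01,  4.18976024e+00,
       -2.57823631e-04,  1.37199947e-06]), 'position': array([ 210.10011132, -588.59910748,  231.35649875]), 'ee_rot': array([-1.70585611e-01,  9.85342858e-01, -2.81879289e-05,  2.82865755e-05]), 'contact_force': array([ 0.25714819,  0.68888882, -0.54123316]), 'wrist_torque': array([-0.04673504,  0.06845639,  0.00964939]), 'grasp_force': 0.0, 'gripper_width': 85.27207642444148}
```

View pics/top0.png

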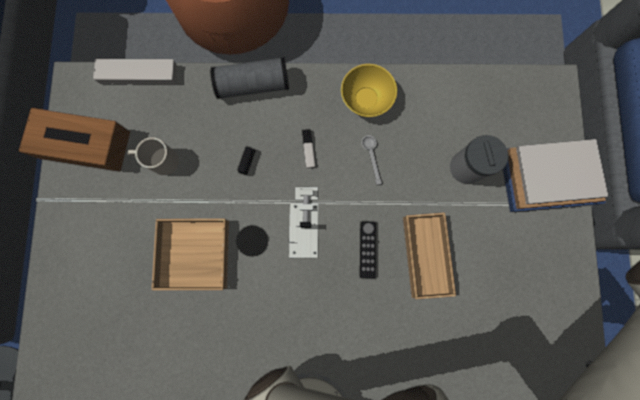

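View pics/side0.png

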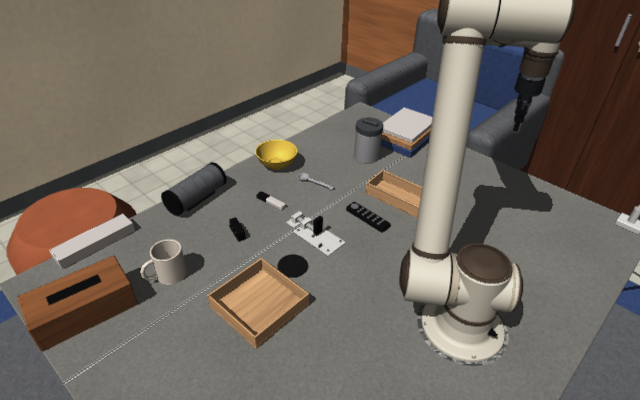

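The top view shows the stapler at about (247,160), the highlighter at (308,149) with its cap up, and the spoon running from its bowl at (370,143) to (379,182). The square tray is at (190,255), the long tray at (431,255) and the lock at (304,222). The mug, canister, coaster and remote are where the networks report them. Next I'll fit poses to the heights.

Run:
```python
from h import *
z=np.load('top0.npz');W=cloud('top',z['d']);im=z['im']
def seg(n,l,t,w,h,lo,hi=80,extra=None):
    S=W[t:t+h,l:l+w];m=(S[...,2]>lo)&(S[...,2]<hi)
    if extra is not None: m=extra(im[t:t+h,l:l+w].astype(int))
    P=S[m].astype(np.float32);P=P[~np.isnan(P[:,0])]
    r=cv2.minAreaRect(P[:,:2]);mu=P.mean(0)
    e,v=np.linalg.eigh(np.cov(P[:,:2].T));a=np.degrees(np.arctan2(v[1,1],v[0,1]))
    print(n,len(P),'rect',np.round(r[0]),np.round(r[1]),round(r[2],1),'mean',np.round(mu),'axis',round(a,1),'zmax',np.round(P[:,2].max()))
print('table z near',np.round(np.nanmedian(W[190:198,320:350,2]),1),np.round(np.nanmedian(W[120:170,270:290,2]),1))
bright=lambda x:(x.min(-1)>115)
seg('spoon',355,128,34,62,5)
seg('spoonc',355,128,34,62,5,extra=bright)
seg('high',296,122,26,52,8)
seg('stap',232,140,32,40,12)
seg('stapbase',232,140,32,40,4)
seg('sq',140,205,95,95,35)
seg('long',398,205,65,100,35)
seg('handle',285,185,36,80,55)
seg('bridges',285,185,36,80,20,30)
seg('base',285,185,36,80,2.5,8)
seg('remote',352,215,32,70,10)
seg('coaster',230,220,42,42,3,12)
c=cv2.resize(im[120:270,280:400],None,fx=4,fy=4,interpolation=cv2.INTER_CUBIC);
c2=cv2.resize(im[180:264,280:330],None,fx=7,fy=7,interpolation=cv2.INTER_CUBIC)
o=np.zeros((600,800,3),np.uint8);o[:600,:480]=c;o[:588,480:800]=c2[:,:320];cv2.imwrite('pics/c0.png',o[:,:,::-1])
```

```text
table z near 1.1 0.9Traceback (most recent call last):
  File "<stdin>", line 12, in <module>
  File "<stdin>", line 7, in seg
cv2.error: OpenCV(4.12.0) /io/opencv/modules/imgproc/src/convhull.cpp:143: error: (-215:Assertion failed) total >= 0 && (depth == CV_32F || depth == CV_32S) in function 'convexHull'
```

```bash
cat > seg.py <<'E'
from h import *
def seg(W,im,n,l,t,w,h,lo,hi=80,extra=None):
    S=W[t:t+h,l:l+w];m=(S[...,2]>lo)&(S[...,2]<hi)
    if extra is not None: m=extra(im[t:t+h,l:l+w].astype(int))
    P=np.ascontiguousarray(S[m].astype(np.float32));P=P[~np.isnan(P[:,0])]
    if len(P)<4: print(n,'few',len(P));return
    r=cv2.minAreaRect(np.ascontiguousarray(P[:,:2]));mu=P.mean(0)
    e,v=np.linalg.eigh(np.cov(P[:,:2].T));a=np.degrees(np.arctan2(v[1,1],v[0,1]))
    print(n,len(P),'rect',np.round(r[0]),np.round(r[1]),round(r[2],1),'mean',np.round(mu),'axis',round(a,1),'zmax',np.round(P[:,2].max()))
E
python3 - <<'E'
from seg import *
z=np.load('top0.npz');W=cloud('top',z['d']);im=z['im']
s=lambda *a,**k:seg(W,im,*a,**k)
bright=lambda x:(x.min(-1)>115)
s('spoon',355,128,34,62,5)
s('spoonc',355,128,34,62,5,extra=bright)
s('high',296,122,26,52,8)
s('stap',232,140,32,40,12)
s('stapbase',232,140,32,40,4)
s('sq',140,205,95,95,35)
s('long',398,205,65,100,35)
s('handle',285,185,36,80,55)
s('bridges',285,185,36,80,20,30)
s('base',285,185,36,80,2.5,8)
s('remote',352,215,32,70,10)
s('coaster',230,220,42,42,3,12)
c=cv2.resize(im[120:270,280:400],None,fx=4,fy=4,interpolation=cv2.INTER_CUBIC);
c2=cv2.resize(im[180:264,280:330],None,fx=7,fy=7,interpolation=cv2.INTER_CUBIC)
o=np.zeros((600,800,3),np.uint8);o[:600,:480]=c;o[:588,480:800]=c2[:,:320];cv2.imwrite('pics/c0.png',o[:,:,::-1])
E
```

```text
spoon 308 rect [ 670. -162.] [ 87. 150.] 89.0 mean [ 673. -164.   11.] axis -170.1 zmax 18.0
spoonc 252 rect [ 669. -169.] [141.  37.] 19.4 mean [ 677. -163.    8.] axis -169.6 zmax 18.0
high 345 rect [695.  10.] [108.  26.] 7.0 mean [695.   9.  17.] axis -172.9 zmax 23.0
stap 265 rect [657. 178.] [25. 74.] 73.4 mean [654. 177.  33.] axis 163.4 zmax 41.0
stapbase 370 rect [662. 177.] [111.  86.] 1.9 mean [655. 176.  25.] axis 164.5 zmax 41.0
sq 809 rect [406. 309.] [180. 181.] 0.7 mean [404. 313.  44.] axis 68.9 zmax 52.0
long 665 rect [ 409. -304.] [210. 102.] 4.8 mean [ 406. -305.   44.] axis -175.4 zmax 51.0
handle 70 rect [482.  13.] [13. 28.] 0.3 mean [482.  13.  65.] axis 88.7 zmax 69.0
bridges 210 rect [506.  19.] [ 47. 148.] 80.2 mean [543.  14.  25.] axis 179.3 zmax 30.0
base 1451 rect [487.  24.] [212.  95.] 0.7 mean [479.  21.   5.] axis -179.5 zmax 8.0
remote 935 rect [ 423. -150.] [ 43. 150.] 89.2 mean [ 422. -149.   18.] axis 178.4 zmax 25.0
coaster 909 rect [442. 161.] [109. 110.] 1.5 mean [442. 158.   7.] axis 85.5 zmax 12.0
```

View pics/c0.png

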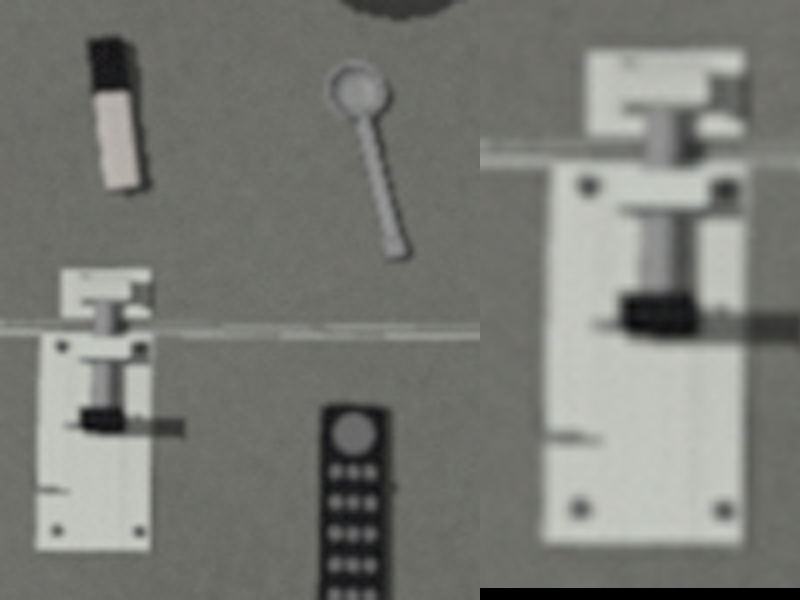

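The close-up shows the spoon's bowl at about (369,142) and its handle end at (379,184). The pointer is at (298,226) and the tab at (292,242), so the tab is about 38 mm nearer the robot. I'll refine these and compute the first leg.

```bash
cat >> h.py <<'E'
def ray(n,u,v,z):
    c=arm.camera_model(n);T=np.array(c['cam_to_world'])
    r=T[:3,:3]@np.array([(u-c['cx'])/c['fx'],(v-c['cy'])/c['fy'],1]);o=T[:3,3]
    return np.round(o+r*(z-o[2])/r[2],1)
from scipy.spatial.transform import Rotation as R
def go(x,y,z,yaw=None,n=None):
    s=arm.read_state();r=R.from_quat(s['ee_rot']);M=r.as_matrix()
    yw=np.degrees(np.arctan2(M[1,1],M[0,1]))
    d=M.T@(np.array([x,y,z])-s['position'])/10
    k=int(np.ceil(np.linalg.norm(d)/4.1));n=n or max(k,1)
    print('t',round(s['clock'],2),'yaw(y)',round(yw,1),'shift cm',np.round(d,2),'rows',n,'per row',np.round(d/n,2),'az',None if yaw is None else round(yw-yaw,1))
E
python3 - <<'E'
from h import *
for n,u,v,z in[('bowltip',368.7,135,10),('bowlc',369.5,142.5,8),('end',379.5,184.5,13),('junction',371,149.5,13),('pointer',297.9,226.1,14),('tab',292.1,242.3,16),('handletop',306,217,65)]:
    print(n,ray('top',u,v,z))
im=np.load('top0.npz')['im'].astype(int)
print(im[222:247,288:300].mean(-1).astype(int))
go(668,-165,200,102)
E
```

```text
bowltip [ 732.5 -155.5   10. ]
bowlc [ 711.8 -157.7    8. ]
end [ 593.7 -182.5   13. ]
junction [ 690.6 -160.9   13. ]
pointer [479.6  34.7  14. ]
tab [436.8  49.   16. ]
handletop [498.4  12.   65. ]
[[112 146 180 193 194 194 193 192 192 192 187 155]
 [112 147 180 192 193 193 195 193 191 193 188 148]
 [111 145 180 193 194 194 194 193 190 190 186 146]
 [114 147 182 192 193 194 193 186 172 167 158 126]
 [116 154 185 194 194 192 193 179 161 143 131 107]
 [117 158 191 194 192 194 194 185 175 164 157 151]
 [116 159 191 195 191 194 194 191 191 188 188 187]
 [115 159 190 197 193 194 193 194 191 191 192 195]
 [116 159 191 195 191 193 193 194 191 190 191 190]
 [118 160 190 194 193 194 195 194 190 190 191 193]
 [119 159 189 192 192 192 194 192 191 190 190 193]
 [118 159 189 194 191 195 194 193 191 191 192 191]
 [116 159 189 195 192 191 194 191 192 191 190 189]
 [118 159 189 194 192 192 193 193 190 191 191 192]
 [117 160 190 193 192 193 194 193 192 192 191 190]
 [116 157 190 196 192 192 195 193 190 191 190 193]
 [112 156 189 195 195 191 195 193 191 191 192 191]
 [107 155 191 197 193 196 195 193 191 190 192 192]
 [107 151 186 193 190 190 194 193 193 192 191 191]
 [106 133 159 162 160 162 171 185 188 189 191 192]
 [107 123 131 127 123 123 139 156 162 175 191 193]
 [119 142 161 156 152 154 158 161 165 177 189 194]
 [124 162 186 191 188 189 190 189 188 189 192 194]
 [126 163 191 195 194 196 196 194 194 192 191 192]
 [123 162 189 194 193 193 192 193 194 191 191 193]]
t 0.7 yaw(y) 109.6 shift cm [-57.37  24.5    3.14] rows 16 per row [-3.59  1.53  0.2 ] az 7.6
```

Request:
send_rows([
  {"x":-3.55,"y":1.525,"z":0,"gripper":0.1},
  {"x":-3.55,"y":1.525,"z":0,"gripper":0.1},
  {"x":-3.55,"y":1.525,"z":0,"gripper":0.1},
  {"x":-3.55,"y":1.525,"z":0,"gripper":0.1},
  {"x":-3.55,"y":1.525,"z":0,"gripper":0.1},
])

```text
$.targets[0]: bad value
```

Request:
send_rows([
  {"x":-3.55,"y":1.525,"z":0,"gripper":0.1},
  {"x":-3.55,"y":1.525,"z":0,"gripper":0.1},
  {"x":-3.55,"y":1.525,"z":0,"gripper":0.1},
  {"x":-3.55,"y":1.525,"z":1.4,"gripper":0.1},
  {"x":-3.55,"y":1.525,"z":1.4,"gripper":0.1},
])

```text
$.targets[0]: bad value
```

Request:
send_rows([
  {"x":-3.55,"y":1.525,"z":1.4,"gripper":0.1},
  {"x":-3.55,"y":1.525,"z":1.4,"gripper":0.1},
  {"x":-3.55,"y":1.525,"z":1.4,"gripper":0.1},
  {"x":-3.55,"y":1.525,"z":1.4,"gripper":0.1},
  {"x":-3.55,"y":1.525,"z":1.4,"gripper":0.1},
])

```text
$.targets[0]: bad value
```

Request:
send_rows([
  {"x":-3.55,"y":1.525,"z":1.4,"gripper":0.1},
  {"az":4.3,"gripper":0.1},
  {"az":4.3,"gripper":0.1},
  {"x":0,"gripper":0.1},
])

```text
$.targets[0]: bad value
```

```bash
python3 -c "
from h import *
go(663,-168,4,101)"
```

```text
t 0.7 yaw(y) 109.6 shift cm [-56.79  24.39  22.74] rows 17 per row [-3.34  1.43  1.34] az 8.6
```

Request:
send_rows([
  {"x":-3.55,"y":1.525,"z":0,"ax":0,"ay":0,"az":0,"gripper":0.1},
  {"x":-3.55,"y":1.525,"z":0,"ax":0,"ay":0,"az":0,"gripper":0.1},
  {"x":-3.55,"y":1.525,"z":0,"ax":0,"ay":0,"az":0,"gripper":0.1},
  {"x":-3.55,"y":1.525,"z":0,"ax":0,"ay":0,"az":0,"gripper":0.1},
  {"x":-3.55,"y":1.525,"z":0,"ax":0,"ay":0,"az":0,"gripper":0.1},
])

```text
clock: 1.12
position: [352.6, -455.9, 231.5]
ee_rot: [-0.17, 0.985, -0.0, 0.0]
contact_force: [0.7, -0.5, 0.3]
gripper_width: 38.2
grasp_force: 0.0
```

Request:
send_rows([
  {"x":-3.55,"y":1.525,"z":0,"ax":0,"ay":0,"az":0,"gripper":0.1},
  {"x":-3.55,"y":1.525,"z":0,"ax":0,"ay":0,"az":0,"gripper":0.1},
  {"x":-3.55,"y":1.525,"z":0,"ax":0,"ay":0,"az":0,"gripper":0.1},
  {"x":-3.55,"y":1.525,"z":1.4,"ax":0,"ay":0,"az":0,"gripper":0.1},
  {"x":-3.55,"y":1.525,"z":1.4,"ax":0,"ay":0,"az":0,"gripper":0.1},
])

```text
clock: 1.53
position: [495.0, -324.4, 204.3]
ee_rot: [-0.171, 0.985, -0.001, 0.001]
contact_force: [0.1, -1.0, -0.3]
gripper_width: 38.4
grasp_force: 0.0
```

Request:
send_rows([
  {"x":-3.55,"y":1.525,"z":1.4,"ax":0,"ay":0,"az":0,"gripper":0.1},
  {"x":-3.55,"y":1.525,"z":1.4,"ax":0,"ay":0,"az":0,"gripper":0.1},
  {"x":-3.55,"y":1.525,"z":1.4,"ax":0,"ay":0,"az":0,"gripper":0.1},
  {"x":-3.55,"y":1.525,"z":1.4,"ax":0,"ay":0,"az":0,"gripper":0.1},
  {"x":-3.55,"y":1.525,"z":1.4,"ax":0,"ay":0,"az":0,"gripper":0.1},
])

```text
clock: 1.95
position: [636.0, -192.6, 132.8]
ee_rot: [-0.171, 0.985, -0.0, 0.0]
contact_force: [0.5, -1.3, -0.2]
gripper_width: 38.6
grasp_force: 0.0
```

Request:
send_rows([
  {"x":-3.55,"y":1.525,"z":1.4,"ax":0,"ay":0,"az":0,"gripper":0.1},
  {"x":0,"y":0,"z":0,"ax":0,"ay":0,"az":4.3,"gripper":0.1},
  {"x":0,"y":0,"z":0,"ax":0,"ay":0,"az":4.3,"gripper":0.1},
  {"x":0,"y":0,"z":0,"ax":0,"ay":0,"az":0,"gripper":0.1},
])

```text
clock: 2.28
position: [663.4, -167.0, 118.4]
ee_rot: [-0.096, 0.995, 0.0, -0.001]
contact_force: [0.5, -0.7, -0.0]
gripper_width: 38.7
grasp_force: 0.0
```

```bash
python3 -c "
from h import *
go(663,-168,4,101)"
```

```text
t 2.28 yaw(y) 101.1 shift cm [ 0.04 -0.09 11.44] rows 3 per row [ 0.01 -0.03  3.81] az 0.1
```

Request:
send_rows([
  {"x":0,"y":-0.1,"z":3.9,"ax":0,"ay":0,"az":0,"gripper":0.1},
  {"x":0,"y":0,"z":3.9,"ax":0,"ay":0,"az":0,"gripper":0.1},
  {"x":0,"y":0,"z":2.6,"ax":0,"ay":0,"az":0,"gripper":0.1},
  {"x":0,"y":0,"z":1.0,"ax":0,"ay":0,"az":0,"gripper":0.1},
  {"x":0,"y":0,"z":0,"ax":0,"ay":0,"az":0,"gripper":0.1},
])

```text
clock: 2.7
position: [661.2, -169.2, 2.5]
ee_rot: [-0.096, 0.995, 0.0, -0.003]
contact_force: [-0.5, -0.2, 0.6]
gripper_width: 38.4
grasp_force: 0.0
```

Request:
send_rows([
  {"x":0,"y":0,"z":0,"ax":0,"ay":0,"az":0,"gripper":1},
  {"x":0,"y":0,"z":0,"ax":0,"ay":0,"az":0,"gripper":1},
  {"x":0,"y":0,"z":0,"ax":0,"ay":0,"az":0,"gripper":1},
  {"x":0,"y":0,"z":0,"ax":0,"ay":0,"az":0,"gripper":1},
  {"x":0,"y":0,"z":0,"ax":0,"ay":0,"az":0,"gripper":1},
])

```text
clock: 3.12
position: [665.1, -169.0, 8.2]
ee_rot: [-0.097, 0.995, -0.001, 0.002]
contact_force: [-0.1, 0.7, 6.8]
gripper_width: 7.5
grasp_force: 59.6
```

Request:
send_rows([
  {"x":0,"y":0,"z":-1,"ax":0,"ay":0,"az":0,"gripper":1},
  {"x":0,"y":0,"z":-3,"ax":0,"ay":0,"az":0,"gripper":1},
  {"x":0,"y":0,"z":-4,"ax":0,"ay":0,"az":0,"gripper":1},
  {"x":0,"y":0,"z":-4,"ax":0,"ay":0,"az":0,"gripper":1},
  {"x":0,"y":0,"z":0,"ax":0,"ay":0,"az":0,"gripper":1},
])

```text
clock: 3.53
position: [668.3, -169.9, 136.3]
ee_rot: [-0.097, 0.995, -0.003, 0.008]
contact_force: [1.8, -0.1, 2.0]
gripper_width: 7.6
grasp_force: 58.8
```

```bash
python3 -c "
from h import *
snap('side','s1.png');c=cv2.imread('pics/s1.png')[90:290,250:500];cv2.imwrite('pics/s1c.png',cv2.resize(c,None,fx=3,fy=3,interpolation=2))
go(408,-304,150,95)"
```

```text
t 3.58 yaw(y) 101.1 shift cm [27.92 -8.27 -2.07] rows 8 per row [ 3.49 -1.03 -0.26] az 6.1
```

View pics/s1c.png

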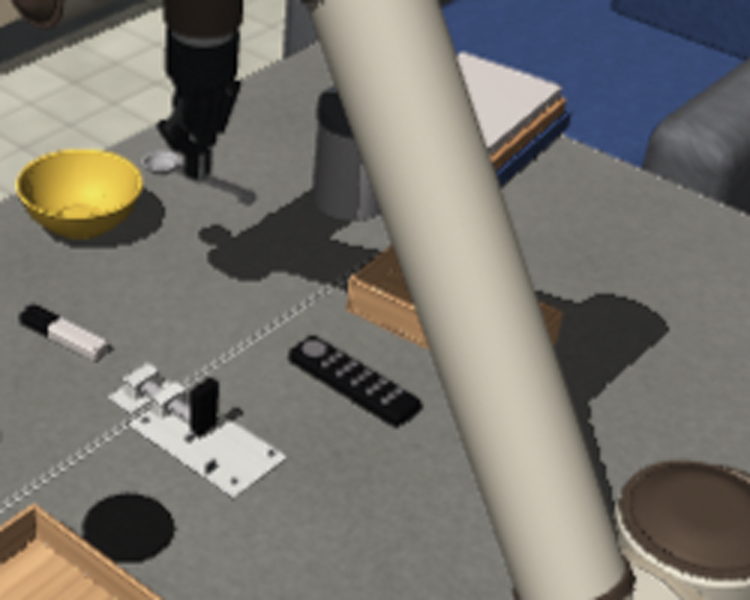

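The picture shows the spoon held level by its handle in the gripper, at about (205,178) in the crop. Now to the long tray.

Request:
send_rows([
  {"x":3.5,"y":-1.03,"z":0,"ax":0,"ay":0,"az":0,"gripper":1},
  {"x":3.5,"y":-1.03,"z":0,"ax":0,"ay":0,"az":0,"gripper":1},
  {"x":3.5,"y":-1.03,"z":0,"ax":0,"ay":0,"az":0,"gripper":1},
  {"x":3.5,"y":-1.03,"z":0,"ax":0,"ay":0,"az":0,"gripper":1},
  {"x":3.5,"y":-1.03,"z":0,"ax":0,"ay":0,"az":0,"gripper":1},
])

```text
clock: 4.0
position: [498.8, -253.1, 124.6]
ee_rot: [-0.096, 0.995, 0.0, -0.001]
contact_force: [1.0, -0.7, -0.7]
gripper_width: 7.2
grasp_force: 58.7
```

Request:
send_rows([
  {"x":3.5,"y":-1.03,"z":0,"ax":0,"ay":0,"az":0,"gripper":1},
  {"x":3.5,"y":-1.03,"z":0,"ax":0,"ay":0,"az":0,"gripper":1},
  {"x":3.4,"y":-1.03,"z":0,"ax":0,"ay":0,"az":0,"gripper":1},
  {"x":0,"y":0,"z":0,"ax":0,"ay":0,"az":6,"gripper":1},
  {"x":0,"y":0,"z":0,"ax":0,"ay":0,"az":0,"gripper":1},
])

```text
clock: 4.42
position: [402.8, -303.6, 125.1]
ee_rot: [-0.042, 0.999, 0.0, -0.001]
contact_force: [1.1, 0.1, -0.4]
gripper_width: 7.6
grasp_force: 58.8
```

```bash
python3 -c "
from h import *
go(408,-304,18,95)"
```

```text
t 4.42 yaw(y) 94.8 shift cm [-0.53 -0.1  10.71] rows 3 per row [-0.18 -0.03  3.57] az -0.2
```

Request:
send_rows([
  {"x":-0.5,"y":0,"z":3.5,"ax":0,"ay":0,"az":0,"gripper":1},
  {"x":0,"y":0,"z":3.5,"ax":0,"ay":0,"az":0,"gripper":1},
  {"x":0,"y":0,"z":2.4,"ax":0,"ay":0,"az":0,"gripper":1},
  {"x":0,"y":0,"z":1.3,"ax":0,"ay":0,"az":0,"gripper":1},
  {"x":0,"y":0,"z":0,"ax":0,"ay":0,"az":0,"gripper":1},
])

```text
clock: 4.83
position: [408.8, -301.5, 15.1]
ee_rot: [-0.045, 0.999, 0.001, -0.003]
contact_force: [0.2, 0.6, -0.8]
gripper_width: 7.5
grasp_force: 58.8
```

Request:
send_rows([
  {"x":0,"y":0,"z":0,"ax":0,"ay":0,"az":0,"gripper":0.4},
  {"x":0,"y":0,"z":0,"ax":0,"ay":0,"az":0,"gripper":0.4},
  {"x":0,"y":0,"z":0,"ax":0,"ay":0,"az":0,"gripper":0.4},
  {"x":0,"y":0,"z":-2,"ax":0,"ay":0,"az":0,"gripper":0.4},
  {"x":0,"y":0,"z":-4,"ax":0,"ay":0,"az":0,"gripper":0.4},
])

```text
clock: 5.25
position: [407.6, -301.5, 76.3]
ee_rot: [-0.044, 0.999, 0.002, -0.004]
contact_force: [1.3, -0.2, -0.7]
gripper_width: 25.7
grasp_force: 0.0
```

Request:
send_rows([
  {"x":0,"y":0,"z":-4,"ax":0,"ay":0,"az":0,"gripper":0},
  {"x":0,"y":0,"z":-3.5,"ax":0,"ay":0,"az":0,"gripper":0},
  {"x":0,"y":0,"z":0,"ax":0,"ay":0,"az":0,"gripper":0},
])

```text
clock: 5.5
position: [414.8, -305.0, 162.6]
ee_rot: [-0.045, 0.999, -0.004, 0.008]
contact_force: [0.4, 0.3, 1.3]
gripper_width: 42.5
grasp_force: 0.0
```

```bash
python3 -c "
from h import *
go(695,9,150,97)"
```

```text
t 5.5 yaw(y) 95.2 shift cm [-30.72  28.76   1.47] rows 11 per row [-2.79  2.61  0.13] az -1.8
```

Request:
send_rows([
  {"x":-2.75,"y":2.62,"z":0,"ax":0,"ay":0,"az":0,"gripper":0},
  {"x":-2.75,"y":2.62,"z":0,"ax":0,"ay":0,"az":0,"gripper":0},
  {"x":-2.75,"y":2.62,"z":0,"ax":0,"ay":0,"az":0,"gripper":0},
  {"x":-2.75,"y":2.62,"z":0,"ax":0,"ay":0,"az":0,"gripper":0},
  {"x":-2.75,"y":2.62,"z":0,"ax":0,"ay":0,"az":0,"gripper":0},
])

```text
clock: 5.92
position: [536.8, -158.7, 154.8]
ee_rot: [-0.044, 0.999, -0.0, 0.001]
contact_force: [0.3, -0.1, -0.5]
gripper_width: 42.4
grasp_force: 0.0
```

Request:
send_rows([
  {"x":-2.75,"y":2.62,"z":0,"ax":0,"ay":0,"az":0,"gripper":0},
  {"x":-2.75,"y":2.62,"z":0,"ax":0,"ay":0,"az":0,"gripper":-0.2},
  {"x":-2.75,"y":2.62,"z":0,"ax":0,"ay":0,"az":0,"gripper":-0.2},
  {"x":-2.75,"y":2.62,"z":0,"ax":0,"ay":0,"az":0,"gripper":-0.2},
  {"x":-2.75,"y":2.62,"z":0,"ax":0,"ay":0,"az":0,"gripper":-0.2},
])

```text
clock: 6.33
position: [662.2, -15.8, 154.7]
ee_rot: [-0.044, 0.999, 0.0, 0.001]
contact_force: [1.0, 0.3, 0.1]
gripper_width: 51.1
grasp_force: 0.0
```

Request:
send_rows([
  {"x":-2.75,"y":2.62,"z":0,"ax":0,"ay":0,"az":0,"gripper":-0.2},
  {"x":0,"y":0,"z":4,"ax":0,"ay":0,"az":-2,"gripper":-0.2},
  {"x":0,"y":0,"z":2,"ax":0,"ay":0,"az":0,"gripper":-0.2},
  {"x":0,"y":0,"z":0,"ax":0,"ay":0,"az":0,"gripper":-0.2},
])

```text
clock: 6.67
position: [682.9, 11.5, 88.2]
ee_rot: [-0.062, 0.998, 0.0, -0.005]
contact_force: [-0.4, -0.4, -1.4]
gripper_width: 51.2
grasp_force: 0.0
```

```bash
python3 -c "
from h import *
go(695,9,5,97)
im,d=snap('top');np.savez('top1.npz',im=im,d=d)
from seg import seg
W=cloud('top',d)
S=W[210:300,400:465];g=im[210:300,400:465].astype(int)
m=(np.abs(g[...,0]-g[...,2])<25)&(g.min(-1)>100)
P=S[m];P=P[~np.isnan(P[:,0])];print(len(P),P.min(0),P.max(0),P.mean(0))
a=np.r_[cv2.resize(im[205:305,395:470],None,fx=4,fy=4)[:,:,::-1]];cv2.imwrite('pics/t1.png',a)
"
```

```text
t 6.67 yaw(y) 97.1 shift cm [-1.25 -0.41  8.31] rows 3 per row [-0.42 -0.14  2.77] az 0.1
1295 [ 309.05843321 -409.71474002   -4.80229799] [ 528.94894466 -237.19855612   45.20564421] [ 454.8423175  -354.8656056     3.71945765]
```

View pics/t1.png

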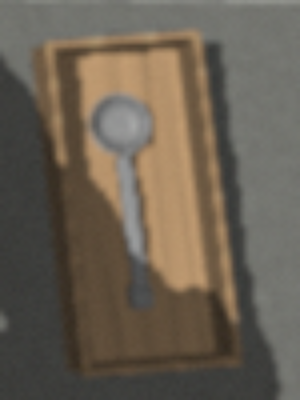

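The spoon lies inside the long tray, with its bowl at (122,122) and its end at (140,302) in the crop. Next is the highlighter.

Request:
send_rows([
  {"x":-1.0,"y":-0.4,"z":3,"ax":0,"ay":0,"az":0,"gripper":-0.2},
  {"x":0,"y":0,"z":3,"ax":0,"ay":0,"az":0,"gripper":-0.2},
  {"x":0,"y":0,"z":2,"ax":0,"ay":0,"az":0,"gripper":-0.2},
  {"x":0,"y":0,"z":0,"ax":0,"ay":0,"az":0,"gripper":-0.2},
])

```text
clock: 7.05
position: [694.6, 7.3, 11.0]
ee_rot: [-0.061, 0.998, -0.0, -0.003]
contact_force: [-0.6, -0.0, -1.2]
gripper_width: 51.1
grasp_force: 0.0
```

Request:
send_rows([
  {"x":0,"y":0,"z":0,"ax":0,"ay":0,"az":0,"gripper":1},
  {"x":0,"y":0,"z":0,"ax":0,"ay":0,"az":0,"gripper":1},
  {"x":0,"y":0,"z":0,"ax":0,"ay":0,"az":0,"gripper":1},
  {"x":0,"y":0,"z":0,"ax":0,"ay":0,"az":0,"gripper":1},
  {"x":0,"y":0,"z":0,"ax":0,"ay":0,"az":0,"gripper":1},
])

```text
clock: 7.47
position: [698.2, 8.4, 16.2]
ee_rot: [-0.062, 0.998, 0.0, 0.002]
contact_force: [-0.1, -0.4, 6.7]
gripper_width: -0.0
grasp_force: 3.0
```

Request:
send_rows([
  {"x":0,"y":0,"z":-1,"ax":0,"ay":0,"az":0,"gripper":1},
  {"x":0,"y":0,"z":-4,"ax":0,"ay":0,"az":0,"gripper":1},
  {"x":0,"y":0,"z":-4,"ax":0,"ay":0,"az":0,"gripper":1},
  {"x":0,"y":0,"z":-4,"ax":0,"ay":0,"az":0,"gripper":1},
  {"x":0,"y":0,"z":0,"ax":0,"ay":0,"az":0,"gripper":1},
])

```text
clock: 7.88
position: [701.8, 8.4, 155.0]
ee_rot: [-0.062, 0.998, -0.0, 0.009]
contact_force: [1.7, -0.1, 1.9]
gripper_width: -0.3
grasp_force: 0.0
```

```bash
python3 -c "
from h import *
go(405,268,130,91)"
```

```text
t 7.88 yaw(y) 97.1 shift cm [26.26 29.46  1.97] rows 10 per row [2.63 2.95 0.2 ] az 6.1
```

The grasp missed: the fingers shut to 0 above the pen. I'll step aside, measure it again and go lower.

Request:
send_rows([
  {"x":1.5,"y":-3.5,"z":0,"ax":0,"ay":0,"az":0,"gripper":0.0},
  {"x":1.5,"y":-3.5,"z":0,"ax":0,"ay":0,"az":0,"gripper":0.0},
  {"x":0,"y":-3,"z":0,"ax":0,"ay":0,"az":0,"gripper":0},
  {"x":0,"y":0,"z":0,"ax":0,"ay":0,"az":0,"gripper":0},
  {"x":0,"y":0,"z":0,"ax":0,"ay":0,"az":0,"gripper":0},
])

```text
clock: 8.3
position: [678.7, -96.4, 143.7]
ee_rot: [-0.06, 0.998, 0.0, 0.0]
contact_force: [0.2, -0.8, 0.1]
gripper_width: 43.0
grasp_force: 0.0
```

Run:
```python
from seg import *
im,d=snap('top');W=cloud('top',d)
print([(round(b['score'],2),np.round(b['rect'])) for b in arm.boxes_of('top','highlighter')])
seg(W,im,'high',292,122,32,52,8,40)
go(695,9,100,97)
```

```text
[(0.69, array([302., 127.,  15.,  43.]))]
high 350 rect [695.   9.] [108.  39.] 16.0 mean [695.  10.  17.] axis -172.6 zmax 22.0
t 8.4 yaw(y) 97.0 shift cm [-2.85 10.07  4.35] rows 3 per row [-0.95  3.36  1.45] az 0.0
```

Request:
send_rows([
  {"x":-0.95,"y":3.36,"z":1.45,"ax":0,"ay":0,"az":0,"gripper":0.05},
  {"x":-0.95,"y":3.36,"z":1.45,"ax":0,"ay":0,"az":0,"gripper":0.05},
  {"x":-0.95,"y":3.36,"z":1.45,"ax":0,"ay":0,"az":0,"gripper":0.05},
  {"x":0,"y":0,"z":0,"ax":0,"ay":0,"az":0,"gripper":0.05},
  {"x":0,"y":0,"z":0,"ax":0,"ay":0,"az":0,"gripper":0.05},
])

```text
clock: 8.82
position: [694.4, 12.3, 98.4]
ee_rot: [-0.064, 0.998, -0.0, -0.001]
contact_force: [0.3, -0.3, -0.2]
gripper_width: 40.6
grasp_force: 0.0
```

```bash
python3 -c "
from h import *
go(695,9.5,4,97)"
```

```text
t 8.82 yaw(y) 97.3 shift cm [-0.05 -0.29  9.44] rows 3 per row [-0.02 -0.1   3.15] az 0.3
```

Request:
send_rows([
  {"x":-0.05,"y":-0.3,"z":3,"ax":0,"ay":0,"az":0,"gripper":0.05},
  {"x":0,"y":0,"z":3,"ax":0,"ay":0,"az":0,"gripper":0.05},
  {"x":0,"y":0,"z":2,"ax":0,"ay":0,"az":0,"gripper":0.05},
  {"x":0,"y":0,"z":1.5,"ax":0,"ay":0,"az":0,"gripper":0.05},
  {"x":0,"y":0,"z":0,"ax":0,"ay":0,"az":0,"gripper":0.05},
])

```text
clock: 9.23
position: [693.3, 5.3, 1.3]
ee_rot: [-0.061, 0.998, -0.0, -0.003]
contact_force: [-0.2, -0.2, 0.0]
gripper_width: 40.3
grasp_force: 0.0
```

Request:
send_rows([
  {"x":0,"y":0,"z":0,"ax":0,"ay":0,"az":0,"gripper":1},
  {"x":0,"y":0,"z":0,"ax":0,"ay":0,"az":0,"gripper":1},
  {"x":0,"y":0,"z":0,"ax":0,"ay":0,"az":0,"gripper":1},
  {"x":0,"y":0,"z":0,"ax":0,"ay":0,"az":0,"gripper":1},
])

```text
clock: 9.57
position: [696.8, 6.0, 6.6]
ee_rot: [-0.061, 0.998, 0.0, 0.002]
contact_force: [0.1, 0.1, -0.4]
gripper_width: 22.4
grasp_force: 62.1
```

Request:
send_rows([
  {"x":0,"y":0,"z":-1.5,"ax":0,"ay":0,"az":0,"gripper":1},
  {"x":0,"y":0,"z":-4,"ax":0,"ay":0,"az":0,"gripper":1},
  {"x":0,"y":0,"z":-4,"ax":0,"ay":0,"az":0,"gripper":1},
  {"x":0,"y":0,"z":-2.5,"ax":0,"ay":0,"az":5,"gripper":1},
  {"x":0,"y":0,"z":0,"ax":0,"ay":0,"az":1,"gripper":1},
])

```text
clock: 9.98
position: [700.3, 6.2, 134.4]
ee_rot: [-0.008, 1.0, 0.001, 0.008]
contact_force: [1.0, 0.0, 1.6]
gripper_width: 21.8
grasp_force: 62.2
```

```bash
python3 -c "
from h import *
go(405,268,130,91)"
```

```text
t 9.98 yaw(y) 91.0 shift cm [29.1  26.67 -0.  ] rows 10 per row [ 2.91  2.67 -0.  ] az -0.0
```

Request:
send_rows([
  {"x":2.91,"y":2.67,"z":0,"ax":0,"ay":0,"az":0,"gripper":1},
  {"x":2.91,"y":2.67,"z":0,"ax":0,"ay":0,"az":0,"gripper":1},
  {"x":2.91,"y":2.67,"z":0,"ax":0,"ay":0,"az":0,"gripper":1},
  {"x":2.91,"y":2.67,"z":0,"ax":0,"ay":0,"az":0,"gripper":1},
  {"x":2.91,"y":2.67,"z":0,"ax":0,"ay":0,"az":0,"gripper":1},
])

```text
clock: 10.4
position: [546.6, 137.6, 125.6]
ee_rot: [-0.009, 1.0, 0.0, 0.001]
contact_force: [0.5, 1.2, 0.4]
gripper_width: 22.5
grasp_force: 62.2
```

Request:
send_rows([
  {"x":2.91,"y":2.67,"z":0,"ax":0,"ay":0,"az":0,"gripper":1},
  {"x":2.91,"y":2.67,"z":0,"ax":0,"ay":0,"az":0,"gripper":1},
  {"x":2.91,"y":2.67,"z":0,"ax":0,"ay":0,"az":0,"gripper":1},
  {"x":2.91,"y":2.67,"z":0,"ax":0,"ay":0,"az":0,"gripper":1},
  {"x":2.91,"y":2.67,"z":0,"ax":0,"ay":0,"az":0,"gripper":1},
])

```text
clock: 10.82
position: [398.7, 268.7, 125.7]
ee_rot: [-0.009, 1.0, 0.001, 0.001]
contact_force: [0.6, 1.1, -0.4]
gripper_width: 21.9
grasp_force: 62.2
```

Request:
send_rows([
  {"x":0,"y":0,"z":0,"ax":0,"ay":0,"az":0,"gripper":1},
  {"x":0,"y":0,"z":0,"ax":0,"ay":0,"az":0,"gripper":1},
])

```text
clock: 10.98
position: [398.9, 269.2, 125.8]
ee_rot: [-0.011, 1.0, 0.001, 0.001]
contact_force: [0.7, 0.5, -0.1]
gripper_width: 21.9
grasp_force: 62.2
```

```bash
python3 -c "
from h import *
go(405,268,16,91)"
```

```text
t 10.98 yaw(y) 91.3 shift cm [-0.59 -0.15 10.98] rows 3 per row [-0.2  -0.05  3.66] az 0.3
```

Request:
send_rows([
  {"x":-0.5,"y":-0.1,"z":3.5,"ax":0,"ay":0,"az":0,"gripper":1},
  {"x":0,"y":0,"z":3.5,"ax":0,"ay":0,"az":0,"gripper":1},
  {"x":0,"y":0,"z":2.5,"ax":0,"ay":0,"az":0,"gripper":1},
  {"x":0,"y":0,"z":1.4,"ax":0,"ay":0,"az":0,"gripper":1},
  {"x":0,"y":0,"z":0,"ax":0,"ay":0,"az":0,"gripper":1},
])

```text
clock: 11.4
position: [404.5, 264.0, 13.0]
ee_rot: [-0.008, 1.0, -0.002, -0.002]
contact_force: [-0.4, 0.3, -0.8]
gripper_width: 22.3
grasp_force: 62.2
```

Request:
send_rows([
  {"x":0,"y":0,"z":0,"ax":0,"ay":0,"az":0,"gripper":0.05},
  {"x":0,"y":0,"z":0,"ax":0,"ay":0,"az":0,"gripper":0.05},
  {"x":0,"y":0,"z":0,"ax":0,"ay":0,"az":0,"gripper":0.05},
  {"x":0,"y":0,"z":-2,"ax":0,"ay":0,"az":0,"gripper":0.05},
  {"x":0,"y":0,"z":-4,"ax":0,"ay":0,"az":0,"gripper":0.05},
])

```text
clock: 11.82
position: [403.3, 264.5, 74.1]
ee_rot: [-0.009, 1.0, -0.003, -0.003]
contact_force: [-0.1, 0.3, -0.1]
gripper_width: 40.6
grasp_force: 0.0
```

Request:
send_rows([
  {"x":0,"y":0,"z":-4,"ax":0,"ay":0,"az":0,"gripper":0.05},
  {"x":0,"y":0,"z":-3,"ax":0,"ay":0,"az":5,"gripper":0.05},
  {"x":0,"y":0,"z":0,"ax":0,"ay":0,"az":6,"gripper":0.05},
  {"x":0,"y":0,"z":0,"ax":0,"ay":0,"az":6,"gripper":0.05},
  {"x":0,"y":0,"z":0,"ax":0,"ay":0,"az":0,"gripper":0.05},
])

```text
clock: 12.23
position: [405.5, 267.0, 148.1]
ee_rot: [0.14, 0.99, 0.002, 0.001]
contact_force: [-0.0, 1.0, -0.1]
gripper_width: 40.7
grasp_force: 0.0
```

```bash
python3 -c "
from h import *
go(655,177,130,73.5)"
```

```text
t 12.23 yaw(y) 73.9 shift cm [-26.47  -1.75   1.84] rows 7 per row [-3.78 -0.25  0.26] az 0.4
```

Request:
send_rows([
  {"x":-3.78,"y":-0.25,"z":0,"ax":0,"ay":0,"az":0,"gripper":-0.1},
  {"x":-3.78,"y":-0.25,"z":0,"ax":0,"ay":0,"az":0,"gripper":-0.1},
  {"x":-3.78,"y":-0.25,"z":0,"ax":0,"ay":0,"az":0,"gripper":-0.1},
  {"x":-3.78,"y":-0.25,"z":0,"ax":0,"ay":0,"az":0,"gripper":-0.1},
  {"x":-3.78,"y":-0.25,"z":0.5,"ax":0,"ay":0,"az":0,"gripper":-0.1},
])

```text
clock: 12.65
position: [585.6, 202.1, 142.4]
ee_rot: [0.137, 0.991, 0.001, 0.001]
contact_force: [0.5, 1.1, 0.3]
gripper_width: 47.2
grasp_force: 0.0
```

Request:
send_rows([
  {"x":-3.78,"y":-0.25,"z":1.5,"ax":0,"ay":0,"az":0,"gripper":-0.1},
  {"x":-3.78,"y":-0.25,"z":1.5,"ax":0,"ay":0,"az":0,"gripper":-0.1},
  {"x":0,"y":0,"z":1,"ax":0,"ay":0,"az":0,"gripper":-0.1},
  {"x":0,"y":0,"z":0,"ax":0,"ay":0,"az":0,"gripper":-0.1},
  {"x":0,"y":0,"z":0,"ax":0,"ay":0,"az":0,"gripper":-0.1},
])

```text
clock: 13.07
position: [653.8, 176.6, 100.0]
ee_rot: [0.138, 0.99, -0.001, -0.001]
contact_force: [-0.5, -0.0, 0.8]
gripper_width: 47.0
grasp_force: 0.0
```

```bash
python3 -c "
from h import *
go(656,177,9,73.5)"
```

```text
t 13.07 yaw(y) 74.1 shift cm [-0.22  0.12  9.1 ] rows 3 per row [-0.07  0.04  3.03] az 0.6
```

Request:
send_rows([
  {"x":-0.2,"y":0.1,"z":3,"ax":0,"ay":0,"az":0.6,"gripper":-0.1},
  {"x":0,"y":0,"z":3,"ax":0,"ay":0,"az":0,"gripper":-0.1},
  {"x":0,"y":0,"z":2,"ax":0,"ay":0,"az":0,"gripper":-0.1},
  {"x":0,"y":0,"z":1.1,"ax":0,"ay":0,"az":0,"gripper":-0.1},
  {"x":0,"y":0,"z":0,"ax":0,"ay":0,"az":0,"gripper":-0.1},
])

```text
clock: 13.48
position: [654.9, 177.8, 8.6]
ee_rot: [0.143, 0.99, -0.001, -0.001]
contact_force: [-0.5, 0.5, -0.8]
gripper_width: 46.8
grasp_force: 0.0
```

Request:
send_rows([
  {"x":0,"y":0,"z":0,"ax":0,"ay":0,"az":0,"gripper":1},
  {"x":0,"y":0,"z":0,"ax":0,"ay":0,"az":0,"gripper":1},
  {"x":0,"y":0,"z":0,"ax":0,"ay":0,"az":0,"gripper":1},
  {"x":0,"y":0,"z":0,"ax":0,"ay":0,"az":0,"gripper":1},
])

```text
clock: 13.82
position: [658.3, 178.5, 12.6]
ee_rot: [0.144, 0.99, 0.001, 0.002]
contact_force: [-1.0, 1.1, 5.6]
gripper_width: 22.9
grasp_force: 61.3
```

Request:
send_rows([
  {"x":0,"y":0,"z":-1.5,"ax":0,"ay":0,"az":0,"gripper":1},
  {"x":0,"y":0,"z":-4,"ax":0,"ay":0,"az":0,"gripper":1},
  {"x":0,"y":0,"z":-4,"ax":0,"ay":0,"az":0,"gripper":1},
  {"x":0,"y":0,"z":-3,"ax":0,"ay":0,"az":0,"gripper":1},
  {"x":0,"y":0,"z":0,"ax":0,"ay":0,"az":0,"gripper":1},
])

```text
clock: 14.23
position: [661.2, 178.8, 144.3]
ee_rot: [0.143, 0.99, 0.004, 0.007]
contact_force: [1.1, -0.0, 0.1]
gripper_width: 22.9
grasp_force: 60.5
```

```bash
python3 -c "
from h import *
go(405,352,130,91)"
```

```text
t 14.23 yaw(y) 73.5 shift cm [29.5   9.33  1.13] rows 8 per row [3.69 1.17 0.14] az -17.5
```

Request:
send_rows([
  {"x":3.62,"y":1.2,"z":0,"ax":0,"ay":0,"az":0,"gripper":1},
  {"x":3.62,"y":1.2,"z":0,"ax":0,"ay":0,"az":0,"gripper":1},
  {"x":3.62,"y":1.2,"z":0,"ax":0,"ay":0,"az":0,"gripper":1},
  {"x":3.62,"y":1.2,"z":0,"ax":0,"ay":0,"az":0,"gripper":1},
  {"x":3.62,"y":1.2,"z":0,"ax":0,"ay":0,"az":0,"gripper":1},
])

```text
clock: 14.65
position: [498.9, 287.0, 135.0]
ee_rot: [0.144, 0.99, 0.0, 0.0]
contact_force: [0.5, 0.8, -0.4]
gripper_width: 23.0
grasp_force: 60.4
```

Request:
send_rows([
  {"x":3.62,"y":1.2,"z":0,"ax":0,"ay":0,"az":0,"gripper":1},
  {"x":3.62,"y":1.2,"z":0,"ax":0,"ay":0,"az":0,"gripper":1},
  {"x":3.62,"y":1.2,"z":0,"ax":0,"ay":0,"az":0,"gripper":1},
  {"x":0,"y":0,"z":0,"ax":0,"ay":0,"az":-6,"gripper":1},
  {"x":0,"y":0,"z":0,"ax":0,"ay":0,"az":-6,"gripper":1},
])

```text
clock: 15.07
position: [404.7, 353.4, 135.4]
ee_rot: [0.035, 0.999, 0.001, 0.0]
contact_force: [0.2, -0.8, -0.1]
gripper_width: 22.6
grasp_force: 60.5
```

Request:
send_rows([
  {"x":0,"y":0,"z":0,"ax":0,"ay":0,"az":-5.5,"gripper":1},
  {"x":0,"y":0,"z":0,"ax":0,"ay":0,"az":0,"gripper":1},
  {"x":0,"y":0,"z":0,"ax":0,"ay":0,"az":0,"gripper":1},
])

```text
clock: 15.32
position: [406.5, 352.0, 135.0]
ee_rot: [-0.007, 1.0, 0.0, 0.0]
contact_force: [0.3, 0.2, -0.6]
gripper_width: 22.9
grasp_force: 60.5
```

```bash
python3 -c "
from h import *
go(405,352,20,91)"
```

```text
t 15.32 yaw(y) 90.8 shift cm [ 0.16  0.   11.5 ] rows 3 per row [0.05 0.   3.83] az -0.2
```

Request:
send_rows([
  {"x":0,"y":0,"z":3.6,"ax":0,"ay":0,"az":0,"gripper":1},
  {"x":0,"y":0,"z":3.6,"ax":0,"ay":0,"az":0,"gripper":1},
  {"x":0,"y":0,"z":2.6,"ax":0,"ay":0,"az":0,"gripper":1},
  {"x":0,"y":0,"z":1.7,"ax":0,"ay":0,"az":0,"gripper":1},
  {"x":0,"y":0,"z":0,"ax":0,"ay":0,"az":0,"gripper":1},
])

```text
clock: 15.73
position: [406.4, 350.8, 17.6]
ee_rot: [-0.007, 1.0, -0.002, -0.001]
contact_force: [-0.4, -0.5, -0.3]
gripper_width: 22.5
grasp_force: 63.5
```

Request:
send_rows([
  {"x":0,"y":0,"z":0,"ax":0,"ay":0,"az":0,"gripper":0.05},
  {"x":0,"y":0,"z":0,"ax":0,"ay":0,"az":0,"gripper":0.05},
  {"x":0,"y":0,"z":0,"ax":0,"ay":0,"az":0,"gripper":0.05},
  {"x":0,"y":0,"z":-2,"ax":0,"ay":0,"az":0,"gripper":0.05},
  {"x":0,"y":0,"z":-4,"ax":0,"ay":0,"az":0,"gripper":0.05},
])

```text
clock: 16.15
position: [404.6, 349.3, 76.8]
ee_rot: [-0.007, 1.0, -0.004, -0.003]
contact_force: [0.2, 1.6, -0.3]
gripper_width: 40.2
grasp_force: 0.0
```

Request:
send_rows([
  {"x":0,"y":0,"z":-4,"ax":0,"ay":0,"az":0,"gripper":0.05},
  {"x":0,"y":0,"z":-3,"ax":0,"ay":0,"az":0,"gripper":0.05},
  {"x":0,"y":0,"z":0,"ax":0,"ay":0,"az":0,"gripper":0.05},
  {"x":0,"y":0,"z":0,"ax":0,"ay":0,"az":0,"gripper":0.05},
])

```text
clock: 16.48
position: [407.3, 353.1, 152.8]
ee_rot: [-0.008, 1.0, 0.003, 0.002]
contact_force: [0.6, -0.7, -0.5]
gripper_width: 40.3
grasp_force: 0.0
```

```bash
python3 -c "
from h import *
go(481,13,150,0);go(481,13,150,180)
print(arm.read_state()['joints'])"
```

```text
t 16.48 yaw(y) 90.9 shift cm [ -6.83 -34.13   0.1 ] rows 9 per row [-0.76 -3.79  0.01] az 90.9
t 16.48 yaw(y) 90.9 shift cm [ -6.83 -34.13   0.1 ] rows 9 per row [-0.76 -3.79  0.01] az -89.1
[ 1.01516309e+00  3.09087326e-01 -3.20186305e-01 -1.84231429e-04
 -9.34731110e-01 -2.57014205e+00]
```

Request:
send_rows([
  {"x":-0.76,"y":-3.79,"z":0,"ax":0,"ay":0,"az":0,"gripper":0.05},
  {"x":-0.76,"y":-3.79,"z":0,"ax":0,"ay":0,"az":0,"gripper":0.05},
  {"x":-0.76,"y":-3.79,"z":0,"ax":0,"ay":0,"az":0,"gripper":0.05},
  {"x":-0.76,"y":-3.79,"z":0,"ax":0,"ay":0,"az":0,"gripper":0.05},
  {"x":-0.76,"y":-3.79,"z":0,"ax":0,"ay":0,"az":0,"gripper":0.05},
])

```text
clock: 16.9
position: [446.8, 161.0, 148.7]
ee_rot: [-0.008, 1.0, -0.001, -0.001]
contact_force: [0.9, -0.3, 0.8]
gripper_width: 40.5
grasp_force: 0.0
```

Request:
send_rows([
  {"x":-0.76,"y":-3.79,"z":0,"ax":0,"ay":0,"az":0,"gripper":0.05},
  {"x":-0.76,"y":-3.79,"z":0,"ax":0,"ay":0,"az":0,"gripper":0.05},
  {"x":-0.76,"y":-3.79,"z":0,"ax":0,"ay":0,"az":0,"gripper":0.05},
  {"x":-0.76,"y":-3.79,"z":0,"ax":0,"ay":0,"az":0,"gripper":0.05},
  {"x":0,"y":0,"z":0,"ax":0,"ay":0,"az":-6.9,"gripper":0.05},
])

```text
clock: 17.32
position: [479.9, 6.9, 148.5]
ee_rot: [-0.065, 0.998, -0.001, -0.002]
contact_force: [0.7, 0.9, -0.5]
gripper_width: 40.4
grasp_force: 0.0
```

Request:
send_rows([
  {"x":0,"y":0,"z":0,"ax":0,"ay":0,"az":-6.9,"gripper":0.05},
  {"x":0,"y":0,"z":0,"ax":0,"ay":0,"az":-6.9,"gripper":0.05},
  {"x":0,"y":0,"z":0,"ax":0,"ay":0,"az":-6.9,"gripper":0.05},
  {"x":0,"y":0,"z":0,"ax":0,"ay":0,"az":-6.9,"gripper":0.05},
  {"x":0,"y":0,"z":0,"ax":0,"ay":0,"az":-6.9,"gripper":0.05},
])

```text
clock: 17.73
position: [479.6, 11.7, 148.5]
ee_rot: [-0.363, 0.932, 0.0, -0.001]
contact_force: [0.1, -0.1, 0.5]
gripper_width: 40.5
grasp_force: 0.0
```

Request:
send_rows([
  {"x":0,"y":0,"z":0,"ax":0,"ay":0,"az":-6.9,"gripper":0.05},
  {"x":0,"y":0,"z":0,"ax":0,"ay":0,"az":-6.9,"gripper":0.05},
  {"x":0,"y":0,"z":0,"ax":0,"ay":0,"az":-6.9,"gripper":0.05},
  {"x":0,"y":0,"z":0,"ax":0,"ay":0,"az":-6.9,"gripper":0.05},
  {"x":0,"y":0,"z":0,"ax":0,"ay":0,"az":-6.9,"gripper":0.05},
])

```text
clock: 18.15
position: [479.6, 11.8, 148.5]
ee_rot: [-0.623, 0.782, 0.001, -0.001]
contact_force: [-0.4, -0.3, -0.9]
gripper_width: 40.6
grasp_force: 0.0
```

Request:
send_rows([
  {"x":0,"y":0,"z":0,"ax":0,"ay":0,"az":-6.9,"gripper":0.05},
  {"x":0,"y":0,"z":0,"ax":0,"ay":0,"az":-6.3,"gripper":0.05},
  {"x":0,"y":0,"z":0,"ax":0,"ay":0,"az":0,"gripper":0.05},
  {"x":0,"y":0,"z":0,"ax":0,"ay":0,"az":0,"gripper":0.05},
])

```text
clock: 18.48
position: [479.9, 11.9, 148.9]
ee_rot: [-0.706, 0.708, 0.001, -0.001]
contact_force: [0.4, -0.1, 0.1]
gripper_width: 40.5
grasp_force: 0.0
```

```bash
python3 -c "
from h import *
im,d=snap('top')
cv2.imwrite('pics/t2.png',cv2.resize(im[190:310,130:480],None,fx=2,fy=2)[:,:,::-1])
for t in('spoon','highlighter','stapler'):print(t,[(round(b['score'],2),np.round(b['rect'])) for b in arm.boxes_of('top',t)[:2]])
go(481,13,33,180)"
```

```text
spoon [(0.69, array([419., 228.,  16.,  55.]))]
highlighter []
stapler []
t 18.68 yaw(y) 180.0 shift cm [-0.1  -0.06 11.66] rows 3 per row [-0.03 -0.02  3.89] az -0.0
```

View pics/t2.png

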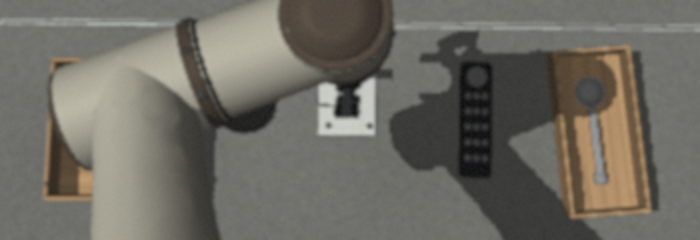

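The spoon is in the long tray at (595,130), but the arm hides the square tray from above. I'll check that with the side camera.

```bash
python3 -c "
from h import *
im,d=snap('side')
o=np.hstack([cv2.resize(im[250:350,195:325],None,fx=3,fy=3),cv2.resize(im[180:280,255:385],None,fx=3,fy=3)])
cv2.imwrite('pics/s2.png',o[:,:,::-1])
"
```

```text
(no output)
```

View pics/s2.png

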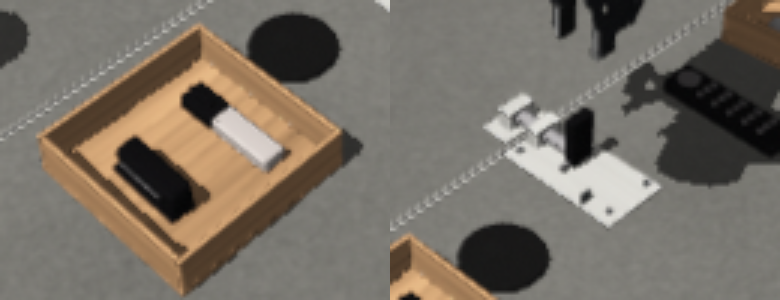

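The left crop shows the stapler at (155,180) and the highlighter at (232,125), both lying inside the square tray. The right crop shows the handle at (578,137) and the tab at (585,197). Step 1 is done, so I'll grip the handle.

Request:
send_rows([
  {"x":-0.1,"y":-0.1,"z":3.6,"ax":0,"ay":0,"az":0,"gripper":0.05},
  {"x":0,"y":0,"z":3.6,"ax":0,"ay":0,"az":0,"gripper":0.05},
  {"x":0,"y":0,"z":2.6,"ax":0,"ay":0,"az":0,"gripper":0.05},
  {"x":0,"y":0,"z":1.8,"ax":0,"ay":0,"az":0,"gripper":0.05},
  {"x":0,"y":0,"z":0,"ax":0,"ay":0,"az":0,"gripper":0.05},
])

```text
clock: 19.15
position: [478.8, 12.2, 30.4]
ee_rot: [-0.707, 0.707, 0.002, -0.004]
contact_force: [0.2, -0.2, 1.1]
gripper_width: 40.6
grasp_force: 0.0
```

Request:
send_rows([
  {"x":0,"y":0,"z":0,"ax":0,"ay":0,"az":0,"gripper":1},
  {"x":0,"y":0,"z":0,"ax":0,"ay":0,"az":0,"gripper":1},
  {"x":0,"y":0,"z":0,"ax":0,"ay":0,"az":0,"gripper":1},
  {"x":0,"y":0,"z":0,"ax":0,"ay":0,"az":0,"gripper":1},
  {"x":0,"y":0,"z":0,"ax":0,"ay":0,"az":0,"gripper":1},
])

```text
clock: 19.57
position: [480.7, 13.2, 34.9]
ee_rot: [0.707, -0.707, -0.0, 0.0]
contact_force: [-5.2, 1.9, 3.7]
gripper_width: 13.0
grasp_force: 59.6
```

Request:
send_rows([
  {"x":0,"y":0,"z":0,"ax":0,"ay":0,"az":0,"gripper":1},
  {"x":0,"y":0,"z":0,"ax":0,"ay":0,"az":0,"gripper":1},
])

```text
clock: 19.73
position: [480.8, 13.2, 34.9]
ee_rot: [0.707, -0.707, -0.0, 0.0]
contact_force: [-4.8, 4.0, 4.0]
gripper_width: 12.8
grasp_force: 59.6
```

Request:
send_rows([
  {"x":0,"y":0.7,"z":0,"ax":0,"ay":0,"az":0,"gripper":1},
  {"x":0,"y":1.0,"z":0,"ax":0,"ay":0,"az":0,"gripper":1},
  {"x":0,"y":1.0,"z":0,"ax":0,"ay":0,"az":0,"gripper":1},
  {"x":0,"y":0.9,"z":0,"ax":0,"ay":0,"az":0,"gripper":1},
  {"x":0,"y":0.6,"z":0,"ax":0,"ay":0,"az":0,"gripper":1},
])

```text
clock: 20.15
position: [443.0, 13.4, 35.0]
ee_rot: [0.708, -0.706, 0.003, -0.004]
contact_force: [10.5, -8.0, -10.1]
gripper_width: 13.1
grasp_force: 58.7
```

Request:
send_rows([
  {"x":0,"y":0,"z":0,"ax":0,"ay":0,"az":0,"gripper":1},
  {"x":0,"y":0,"z":0,"ax":0,"ay":0,"az":0,"gripper":1},
  {"x":0,"y":0,"z":0,"ax":0,"ay":0,"az":0,"gripper":1},
])

```text
clock: 20.4
position: [443.5, 13.4, 35.0]
ee_rot: [0.708, -0.706, 0.003, -0.004]
contact_force: [9.9, -6.7, -9.2]
gripper_width: 13.0
grasp_force: 58.9
```

```bash
python3 -c "
from h import *
im,d=snap('side');im2,_=snap('top')
a=cv2.resize(im[205:265,280:350],None,fx=7,fy=7,interpolation=2);b=cv2.resize(im2[215:265,280:325],None,fx=7,fy=7,interpolation=2)
o=np.zeros((420,805,3),np.uint8);o[:,:490]=a;o[:350,490:805]=b
cv2.imwrite('pics/s3.png',o[:,:,::-1])
"
python3 -c "
import cv2;i=cv2.imread('pics/s3.png');cv2.imwrite('pics/s3b.png',i[:,:800])"
```

```text
(no output)
```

View pics/s3b.png

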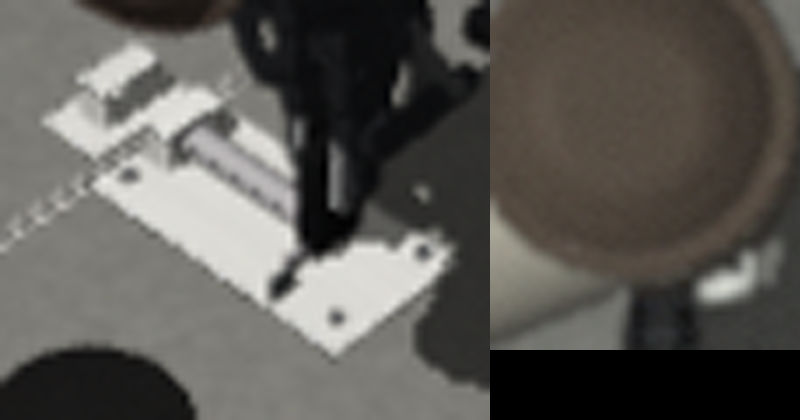

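The side crop shows the pointer at about (300,258) and the tab at (283,283), so the pointer is 3–5 mm short. The arm's measured travel (37 of 42 mm) says the same. I'll pull a little more.

Request:
send_rows([
  {"x":0,"y":0.25,"z":0,"ax":0,"ay":0,"az":0,"gripper":1},
  {"x":0,"y":0.2,"z":0,"ax":0,"ay":0,"az":0,"gripper":1},
  {"x":0,"y":0,"z":0,"ax":0,"ay":0,"az":0,"gripper":1},
  {"x":0,"y":0,"z":0,"ax":0,"ay":0,"az":0,"gripper":1},
  {"x":0,"y":0,"z":0,"ax":0,"ay":0,"az":0,"gripper":1},
])

```text
clock: 20.92
position: [439.4, 13.4, 35.0]
ee_rot: [0.708, -0.706, 0.003, -0.004]
contact_force: [11.3, -7.0, -8.8]
gripper_width: 13.1
grasp_force: 59.0
```

```bash
python3 -c "
from h import *
im,d=snap('side')
cv2.imwrite('pics/s4.png',cv2.resize(im[225:260,300:345],None,fx=14,fy=14,interpolation=2)[:,:,::-1])
# predicted pixels for tab and pointer tip
c=arm.camera_model('side');T=np.linalg.inv(np.array(c['cam_to_world']))
for x,y,z in[(437,49,10),(437,39,11),(437,33,11)]:
    p=T[:3,:3]@[x,y,z]+T[:3,3];print((c['fx']*p[0]/p[2]+c['cx']-300)*14,(c['fy']*p[1]/p[2]+c['cy']-225)*14)
"
```

```text
273.8911367770587 272.90404135047345
307.04616012642555 245.49034422207865
326.7460145143202 231.21418684168538
```

View pics/s4.png

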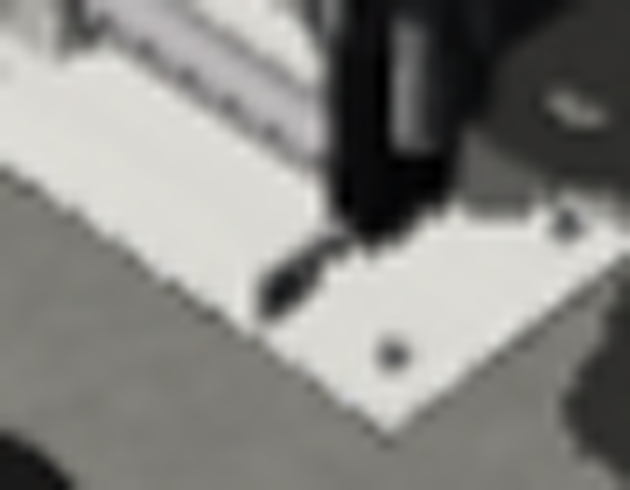

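The tab is at (288,285) and the pointer is in line with it at (330,245), within about 1 mm. That matches the measured 41.4 mm of travel against the 42 mm estimate. The bolt is held with 59 N of grip, so I'm handing in.

```bash
python3 -c "
from bench import arm
print(arm.job_done())"
```

```text
the job is handed in; nothing more can be done
None
```

I handed the job in with the spoon in the long tray, the highlighter and stapler in the square tray, and the bolt held at the tab, its pointer level to within about 1 mm by the last picture; no verdict was returned.

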